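# String the ring crispbreads on their pole

## Task

Three ring crispbreads are standing on edge in the wooden peg rack. Take the bread pole out of its fitted tray, run it through the holes of all three breads where they stand, lift them out of the rack together, and lay the loaded pole across the two forks of the bread stand so that the breads hang between the posts. The breads are brittle, so let none of them drop, and leave the other things on the table where they are.

Things in the scene. Friction and masses are not known exactly. Their poses are not given: they have to be found in the camera images.
- pole: Pale wooden pole, 220 mm, 0.11 kg, lying level in pole_tray. Origin on its axis at the collar's front face; +x runs along the shaft to the tip. Shaft: 14 mm round, x = 0 to 163 mm, tapered over the last 9 mm. Collar: 30 mm disc, x = -7 to 0. Handle: 22 x 22 mm square, x = -58 to -6 mm, faces square to y and z. Balance point near x = 29 mm.
- pole_mid (a point): Point on the pole's axis, 74 mm ahead of its origin: the middle of the stretch of shaft that lies between the stand's forks when the pole is centred there.
- pole_tray: Dark wooden tray, fixed, 238 x 66 x 36 mm, origin under its centre, x along the pole, tip to +x. Pole sunk in close grooves, axis 22 mm up, pole origin at tray x = -53 mm. Fingers fit round it only in the hollow across the tray, tray x = 17 to 71 mm, floor 7 mm high; the handle is enclosed. So lift it by the shaft, put it down (the stand's forks will do) and retake it by the handle.
- rack: Brown wooden peg rack, fixed, 120 x 104 x 82 mm, origin on the table under its centre. Rails (22 mm high) along x at y = -30 and 30 mm carry upright 6 mm pegs at x = -44, -22, 0, 22, 44 mm: four slots. Nothing stands between the two peg rows (54 mm free), so a pole along x can be run in from either end and lifted straight out.
- stand: Pale wooden stand, fixed, base 156 x 96 x 12 mm, origin under its centre. Two posts, 12 mm thick, at x = -58 and 58 mm (104 mm clear between them), each ending in a V fork (90 degrees, open upward, about 45 mm wide, arms up to 110 mm high). A shaft lying in both forks runs along the stand's x axis at y = 0, its axis 95 mm above the table.
- bread_0: Ring crispbread, brown disc 96 mm across and 12 mm thick with a 24 mm hole, 55 g, loose. Origin at its centre (middle of the hole), x axis through the hole. It stands upright in the rack's slot at rack x = -33 mm, resting on both rails, hole centre about 65 mm above the table; it may lean or shift by 2 mm in its slot.
- bread_1: The same kind of bread, in the slot at rack x = -11 mm.
- bread_2: The same kind of bread, in the slot at rack x = +33 mm (the slot at +11 is empty).
- mug_white: White mug with a handle, 86 mm across, 107 mm tall, origin underneath; a bystander.
- tea_glass: Tea glass, 81 mm across, 103 mm tall, origin under its centre; a bystander.
- garlic: Garlic bulb, 53 mm, origin underneath; a bystander.

How it is judged:
On the way, in this order (a step that is already met when the one before it is completed fails the run):
1. the pole runs through all three breads while they still stand in the rack (x of bread_0 in the frame of pole between 0.006 and 0.15 m and y of bread_0 in the frame of pole between -0.012 and 0.012 m and z of bread_0 in the frame of pole between -0.012 and 0.012 m and angle between the x axis of each of bread_0, bread_1, bread_2 and the x axis of pole, either way round below 0.9 rad and x of bread_1 in the frame of pole between 0.006 and 0.15 m and y of bread_1 in the frame of pole between -0.012 and 0.012 m and z of bread_1 in the frame of pole between -0.012 and 0.012 m and x of bread_2 in the frame of pole between 0.006 and 0.15 m and y of bread_2 in the frame of pole between -0.012 and 0.012 m and z of bread_2 in the frame of pole between -0.012 and 0.012 m and z of each of bread_0, bread_1, bread_2 in the frame of rack below 0.08 m and horizontal distance between each of bread_0, bread_1, bread_2 and rack below 0.05 m), for 0.1 s.
2. all three breads, on the pole, are lifted clear of the rack's pegs (x of bread_0 in the frame of pole between 0.006 and 0.15 m and y of bread_0 in the frame of pole between -0.012 and 0.012 m and z of bread_0 in the frame of pole between -0.012 and 0.012 m and angle between the x axis of each of bread_0, bread_1, bread_2 and the x axis of pole, either way round below 0.9 rad and x of bread_1 in the frame of pole between 0.006 and 0.15 m and y of bread_1 in the frame of pole between -0.012 and 0.012 m and z of bread_1 in the frame of pole between -0.012 and 0.012 m and x of bread_2 in the frame of pole between 0.006 and 0.15 m and y of bread_2 in the frame of pole between -0.012 and 0.012 m and z of bread_2 in the frame of pole between -0.012 and 0.012 m and height (world z) of each of bread_0, bread_1, bread_2 above 0.13 m), for 0.1 s.
At the end, for the whole second after the job is handed in: All three breads are on the shaft (centres within 12 mm of its axis) between the two posts; the shaft lies still in both forks, either way round: axis 88 to 102 mm high, within 8 mm and 0.08 rad of the stand's line, shaft middle within 30 mm of its middle; everything is released and still (x of bread_0 in the frame of pole between 0.006 and 0.15 m and y of bread_0 in the frame of pole between -0.012 and 0.012 m and z of bread_0 in the frame of pole between -0.012 and 0.012 m and angle between the x axis of each of bread_0, bread_1, bread_2 and the x axis of pole, either way round below 0.9 rad and x of bread_1 in the frame of pole between 0.006 and 0.15 m and y of bread_1 in the frame of pole between -0.012 and 0.012 m and z of bread_1 in the frame of pole between -0.012 and 0.012 m and x of bread_2 in the frame of pole between 0.006 and 0.15 m and y of bread_2 in the frame of pole between -0.012 and 0.012 m and z of bread_2 in the frame of pole between -0.012 and 0.012 m and x of bread_0 in the frame of stand between -0.052 and 0.052 m and linear speed of each of bread_0, bread_1, bread_2, pole below 0.02 m/s and x of bread_1 in the frame of stand between -0.052 and 0.052 m and x of bread_2 in the frame of stand between -0.052 and 0.052 m and x of pole_mid in the frame of stand between -0.03 and 0.03 m and y of pole_mid in the frame of stand between -0.008 and 0.008 m and z of pole_mid in the frame of stand between 0.088 and 0.102 m and angle between the x axis of pole and the x axis of stand, either way round below 0.08 rad); the robot touches nothing.
It fails at once if a bread falls: its centre comes lower than 45 mm above the table (height (world z) of any of bread_0, bread_1, bread_2 below 0.045 m).
It fails at once if a bystander is knocked away (more than 30 mm, the garlic 40 mm) (distance of any of mug_white, tea_glass from where it was at the start of the episode above 0.03 m or distance of garlic from where it was at the start of the episode above 0.04 m).
It also fails if it takes over 69 s, if anything falls off the work surface, if the arm or the gripper's body presses on something with over 40 N, if the wrist force passes 120 N, or if a joint passes its speed limit or range.

## Robot

A 6-joint arm with a two-finger parallel gripper is mounted at the origin on a cart in front of the work surface, level with it; the furniture and walls round the work are solid. World frame = base frame: x ahead of the robot, y to its left, z up, the work surface at z = 0. Lengths are in m, angles in rad, forces in N, time in s.
With the tool pointing down it reaches from about 0.3 to 0.825 m from the base axis. Payload 5.4 kg.
Tool frame: the origin (TCP) lies at the very end of the fingers, on their centre line; the grasp point (between the pads) lies robot.grip_depth behind it (robot.grip_depth is the distance from the TCP to the grasp point, in m); z points along the fingers, y is the line along which they close (so a half turn about z gives the same grasp; the last joint's range is limited). The gripper opens to 92 mm and grips with 3 to 60 N. Pads are 20 mm wide; open, the fingers measure 128 mm over their backs; the gripper's body (75 mm by 189 mm) begins 69 mm behind the grasp point.
Start: joints at [1.138, 0.158, 1.597, -0, 1.386, -0.21], TCP at [0.127, 0.561, 0.215] pointing down, gripper open.
Joint ranges: [-2.91, 2.91], [-0.94, 2.29], [0.18, 2.7], [-1.29, 4.43], [0.17, 2.64], [-3, 3]. Speed limits (rad/s): [2.57, 2.57, 3.14, 3.14, 3.14, 3.14].

## Interface

Orientations are given as a unit quaternion [x, y, z, w].
In Python, from bench import robot gives the robot as it stands.
- The arm moves only by the tool servo_tool, never from a script. Its argument "commands" is text: rows parted by semicolons, each of 4 numbers parted by spaces: the shift along the tool's x, y, z in mm, then the turn about the tool's z in rad. A call has 1 to 20 rows; each row shifts and turns the commanded pose from where the row before left it, along the tool's axes as they then stand; what a row does not reach is not made up. A row lasts 1/12 s, in which the tool goes at most 41.7 mm and 7.16 degrees, less where a joint would pass 70% of its speed; a pose out of reach is approached as far as the arm can. A call is refused whole if a number of a shift passes 41.7 or a number of a turn 0.125, either way. A call with a gripper value outside its range is refused whole. "hand" is the closure, from 0 (fully open) to 1 (shut), set as the call begins (left out, the last holds). The fingers move at their own pace and stop on an object; "squeeze" is the grip in N (left out, the last holds). Time passes only in rows, so rows that do not move let the fingers close. It gives the time, the measured TCP pose, the force, the opening and the grip force at its end, in the units of the state.
- robot.get_state(): the state, without advancing time (a new reading comes with each control period).
- robot.read_camera(name): name is "scene" or "top" or "wrist"; returns a dict with "pixels" (384x512x3 uint8, red, green, blue), "fx", "fy", "cx", "cy" (pixels), "D" ([k1, k2, p1, p2, k3] as OpenCV has them; the pictures are not rectified), "extrinsics" (4x4, takes a point from world to camera coordinates); the wrist camera has in their place "T_tool_cam" (4x4, takes a point from camera to tool coordinates, whose origin is the TCP and whose axes are the flange's). Camera axes: x right, y down, z forward; pixel columns grow to the right and rows downward; lengths in m; the calibration is good to about 2 mm. A picture is of the moment at which its call begins: read the wrist's pose just before it. There is no depth.
- robot.sign_off(): hands the job in; it is judged then, once.
The state is a dict: "time_s": time; "joints": joint angles; "joint_velocities": joint speeds; "joint_efforts": joint torques, N m; "position": TCP position; "eef_rot": TCP orientation; "contact_force": force on the tool from outside, world axes, zero at the start; "moment": the same for the moment, N m; "gripper_width": finger opening in m; "grip_force": force on a finger pad.
Only numpy, scipy, OpenCV 4.12 (cv2) and the standard library are available. Lean on these libraries where they do the work, as an engineer would, in place of code of your own. Each camera call takes 0.05 s, during which the arm holds its last target. There are 200 camera calls.

## Working session

There is one attempt and no reset: what is moved stays moved. The work goes in short steps, Python scripts to look and compute and a tool call to move; the robot and the scene stay as the last step left them, time stands still between calls to the robot, and variables do not carry over. Pictures are saved under pics/ and viewed, at most 10 in all, crops included, and the job is handed in when it is done.

Besides the shell and the picture viewer there is one more tool, called after "Emit:" as name(argument=value, ...) on one line, values as JSON. servo_tool: Moves the arm, as the interface text tells. Its arguments: {"type":"object","properties":{"commands":{"type":"string"},"hand":{"type":"number"},"squeeze":{"type":"number"}},"required":["commands"]}

```bash
mkdir -p pics; ls
python3 - <<'E'
from bench import robot
import cv2,numpy as np,pickle
s=robot.get_state();print(s['position'],s['eef_rot'],s['time_s'],robot.grip_depth)
for n in ['scene','top']:
    c=robot.read_camera(n);pickle.dump(c,open(n+'.pkl','wb'))
    cv2.imwrite(f'pics/{n}0.png',cv2.resize(c['pixels'][:,:,::-1],(800,600)))
    print(n,c['fx'],c['cx'],c['cy'],c['D'],c['extrinsics'])
c=robot.read_camera('wrist');print(c['fx'],c['T_tool_cam'])
E
```

```text
pics
[0.12680972 0.56020204 0.21362667] [ 1.11172064e-01  9.93800735e-01 -8.87328877e-04 -2.88657994e-04] 0.0 0.0187
scene 385.2832837653017 257.87664235575744 186.2738529220557 [-0.08637168  0.          0.          0.          0.        ] [[-0.87329067 -0.4869449   0.01575045  0.53624114]
 [-0.37040602  0.64259405 -0.67072518  0.26206918]
 [ 0.31648506 -0.5915721  -0.74153871  1.12376738]
 [ 0.          0.          0.          1.        ]]
top 470.6632119075326 251.09720259626997 189.95106861020724 [-0.1819643  0.         0.         0.         0.       ] [[-1.47795489e-03 -9.99986648e-01  4.95162678e-03  2.46130885e-02]
 [-9.94093803e-01  9.31886499e-04 -1.08520242e-01  5.74008117e-01]
 [ 1.08514179e-01 -5.08276952e-03 -9.94081907e-01  1.51520320e+00]
 [ 0.00000000e+00  0.00000000e+00  0.00000000e+00  1.00000000e+00]]
340.78940304108283 [[-1.16846455e-03 -9.70921157e-01 -2.39396618e-01  6.69224647e-02]
 [ 9.99999315e-01 -1.11695963e-03 -3.50815346e-04  1.87991377e-03]
 [ 7.32176839e-05 -2.39396864e-01  9.70921797e-01 -1.70194758e-01]
 [ 0.00000000e+00  0.00000000e+00  0.00000000e+00  1.00000000e+00]]
```

View pics/scene0.png

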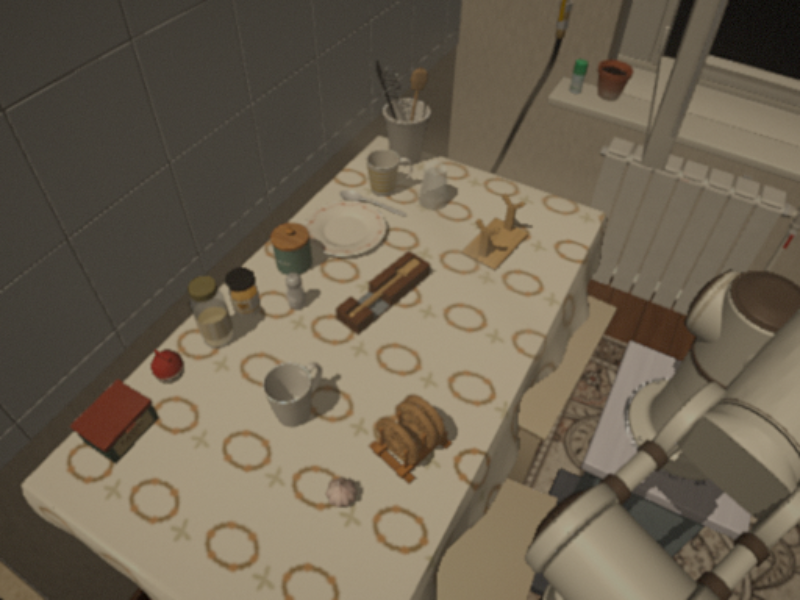

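View pics/top0.png

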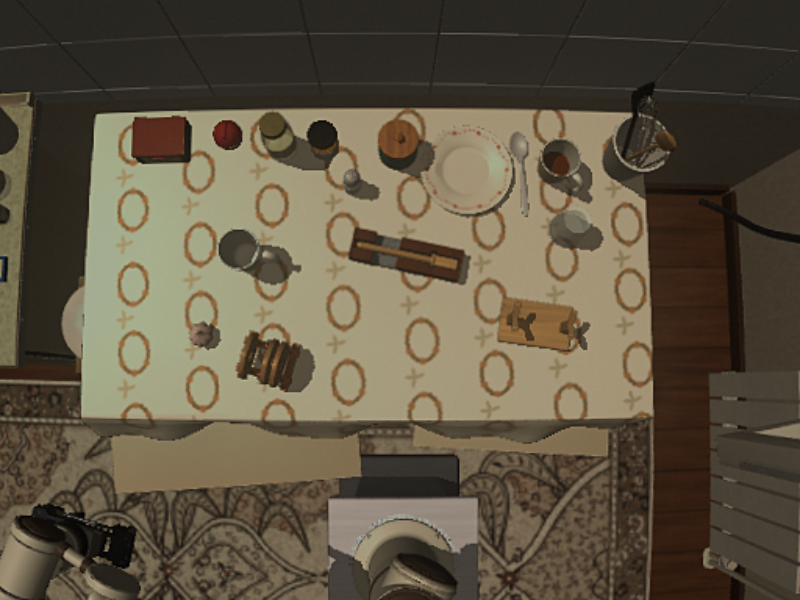

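The top view (800x600) shows the tray at (408,255) with the handle to the right, the rack at (268,360) and the stand at (540,323). The garlic is at (202,335) and the mug at (240,250). The scene view agrees with this layout.

```bash
cat > h.py <<'E'
import cv2,numpy as np
from scipy.spatial.transform import Rotation as R
def K(c): return np.array([[c['fx'],0,c['cx']],[0,c['fy'],c['cy']],[0,0,1]])
def ext(c,s=None):
    if 'extrinsics' in c: return np.array(c['extrinsics'])
    T=np.eye(4);T[:3,:3]=R.from_quat(s['eef_rot']).as_matrix();T[:3,3]=s['position']
    return np.linalg.inv(T@np.array(c['T_tool_cam']))
def rays(c,E,uv):
    p=cv2.undistortPoints(np.float64(uv).reshape(-1,1,2),K(c),np.array(c['D'])).reshape(-1,2)
    d=np.c_[p,np.ones(len(p))]@E[:3,:3]
    return -E[:3,:3].T@E[:3,3],d
def plane(c,E,uv,z):
    o,d=rays(c,E,uv); return o+d*((z-o[2])/d[:,2])[:,None]
def proj(c,E,P):
    return cv2.projectPoints(np.float64(P).reshape(-1,1,3),cv2.Rodrigues(E[:3,:3])[0],E[:3,3],K(c),np.array(c['D']))[0].reshape(-1,2)
def state():
    from bench import robot; return robot.get_state()
def delta(target,yaw=None):
    "shift in tool axes (mm) to target; turn to bring tool y-axis along yaw"
    s=state();M=R.from_quat(s['eef_rot']).as_matrix()
    d=M.T@(np.array(target)-s['position'])*1000
    y=np.arctan2(M[1,1],M[0,1]); out=None
    if yaw is not None:
        a=(yaw-y+np.pi/2)%np.pi-np.pi/2; out=-a
    return d.round(1),out,np.round(y,4),s['joints'][5]
def snap(name,f):
    from bench import robot
    s=robot.get_state();c=robot.read_camera('wrist')
    cv2.imwrite(f,c['pixels'][:,:,::-1]);import pickle;pickle.dump((s,c),open(name+'.pkl','wb'))
    return s,c,ext(c,s)
E
python3 - <<'E'
from h import *;import pickle
c=pickle.load(open('top.pkl','rb'));E=ext(c)
k=.64
for n,pts,z in [('tray',[(408,255),(353,250),(462,262),(357,229),(349,252),(467,254),(462,283)],.036),('stand',[(502,298),(499,342),(579,308),(574,351)],.012),('rack',[(268,360),(240,372),(296,350)],.06),('mug',[(240,250)],.1),('glass',[(572,228)],.1),('garlic',[(202,335)],.03)]:
    print(n,plane(c,E,np.array(pts)*k,z)[:,:2].round(3).tolist())
E
```

```text
tray [[0.662, -0.009], [0.673, 0.107], [0.647, -0.123], [0.718, 0.099], [0.669, 0.115], [0.664, -0.134], [0.603, -0.123]]
stand [[0.573, -0.211], [0.479, -0.203], [0.551, -0.378], [0.459, -0.365]]
rack [[0.44, 0.28], [0.415, 0.338], [0.461, 0.222]]
mug [[0.663, 0.335]]
glass [[0.709, -0.346]]
garlic [[0.493, 0.427]]
```

Emit:
servo_tool(commands="-23 -15 -3;-23 -15 -3 0;-23 -15 -3 0")

```text
invalid input
```

Emit:
servo_tool(commands="-23 -15 -3 0;-23 -15 -3 0;-23 -15 -3 0;-23 -15 -3 0;-23 -15 -3 0;-23 -15 -3 0;-23 -15 -3 0;-23 -15 -3 0;-23 -15 -3 0;-23 -15 -3 0;-23 -15 -3 0;-23 -15 -3 0;-23 -15 -3 0;-23 -15 -3 0;0 0 0 0;0 0 0 0")

```text
time_s: 1.48
position: [0.3952, 0.2841, 0.2564]
eef_rot: [0.112, 0.994, 0.0, -0.0]
contact_force: [0.6, -0.4, -0.6]
gripper_width: 0.0918
grip_force: 0.0
```

Run:
```python
from h import *
s,c,E=snap('rack','pics/rack.png');print(s['position'],s['joints'],s['time_s'])
```

```text
[0.3951813  0.28408691 0.25641897] [ 3.74191770e-01 -1.01634906e-01  1.78007373e+00  2.56796222e-04
  1.46362385e+00 -9.71214499e-01] 1.4833
```

View pics/rack.png

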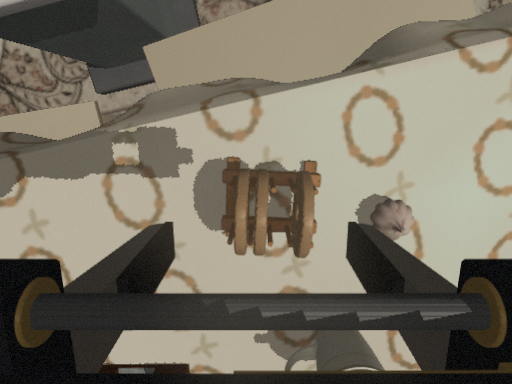

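Two breads stand at columns 243 and 262 and one at 307, with the rails near rows 178 and 224. The garlic is at (392,217). Zooming in for exact features.

Run:
```python
import cv2
a=cv2.imread('pics/rack.png')[150:265,210:330]
cv2.imwrite('pics/rackz.png',cv2.resize(a,None,fx=5,fy=5,interpolation=cv2.INTER_CUBIC))
```

```text
(no output)
```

View pics/rackz.png

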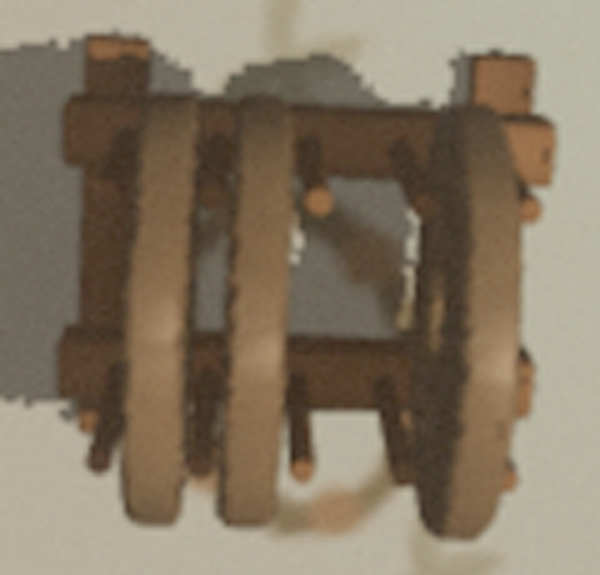

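Run:
```python
from h import *;import pickle
s,c=pickle.load(open('rack.pkl','rb'));E=ext(c,s)
pk={(0,30):(318,203),(22,30):(428,208),(44,30):(530,210),(-44,-30):(98,463),(-22,-30):(200,470),(0,-30):(302,470),(22,-30):(403,475),(44,-30):(510,478)}
L=np.array(list(pk))/1000;I=np.array(list(pk.values()))/5+[210,150]-.4
P=plane(c,E,I,.082)[:,:2]
m=L.mean(0);A=L-m;B=P-P.mean(0)
th=np.arctan2((A[:,0]*B[:,1]-A[:,1]*B[:,0]).sum(),(A*B).sum())
Rm=np.array([[np.cos(th),-np.sin(th)],[np.sin(th),np.cos(th)]]);t=P.mean(0)-Rm@m
print('rack',t,np.degrees(th),'scale',np.linalg.norm(B)/np.linalg.norm(A));print(((P-t)@Rm-L)*1000)
# bread ends (lower/upper) cast at z=.065
for n,a in [('b0',[(155,520),(172,100)]),('b1',[(248,522),(265,98)]),('b2',[(455,535),(470,105)])]:
    Q=plane(c,E,np.array(a)/5+[210,150]-.4,.068)[:,:2];q=((Q-t)@Rm)*1000;print(n,q.round(1).tolist(),q.mean(0))
```

```text
rack [0.44070054 0.28809584] 74.4189152717003 scale 1.0028739880334363
[[-0.09590084 -0.31981118]
 [ 0.80593298 -0.34785739]
 [ 0.02985285  0.18859396]
 [-0.38667756 -0.02032601]
 [-0.33187789 -0.63085588]
 [-0.31714654  0.36952472]
 [-0.43977036  0.20443381]
 [ 0.73558737  0.55629797]]
b0 [[-32.3, -48.9], [-31.7, 47.5]] [-31.9761056   -0.68269584]
b1 [[-11.2, -48.4], [-11.9, 48.8]] [-11.55722458   0.21706466]
b2 [[35.9, -49.5], [31.8, 49.3]] [33.8560437 -0.0689676]
```

Emit:
servo_tool(commands="-22.6 -14.2 0 0;-22.6 -14.2 0 0;-22.6 -14.2 0 0;-22.6 -14.2 0 0;-22.6 -14.2 0 0;-22.6 -14.2 0 0;-22.6 -14.2 0 0;-22.6 -14.2 3 0;-22.6 -14.2 3 0;-22.6 -14.2 3 0;-22.6 -14.2 3 0;-22.6 -14.2 3 0;-22.6 -14.2 3 0;-22.6 -14.2 3 0")

```text
time_s: 2.7
position: [0.6597, 0.022, 0.2349]
eef_rot: [0.11, 0.994, 0.0, -0.001]
contact_force: [0.5, 0.3, 0.8]
gripper_width: 0.0923
grip_force: 0.0
```

Emit:
servo_tool(commands="0 0 2 0.12;0 0 2 0.12;0 0 2 0.12;0 0 2 0.12;0 0 2 0.12;0 0 2 0.12;0 0 2 0.12;0 0 2 0.12;0 0 2 0.12;0 0 2 0.12;0 0 2 0.12;0 0 2 0.12;0 0 2 0.12;0 0 0 0;0 0 0 0")

```text
time_s: 3.95
position: [0.6589, 0.0225, 0.2092]
eef_rot: [0.776, 0.63, -0.0, -0.0]
contact_force: [0.7, -1.1, 0.1]
gripper_width: 0.0921
grip_force: 0.0
```

Run:
```python
from h import *
s,c,E=snap('tray','pics/tray.png');print(s['position'],s['eef_rot'],s['joints'],s['time_s'])
cv2.imwrite('pics/tray.png',cv2.resize(cv2.imread('pics/tray.png'),(800,600),interpolation=cv2.INTER_CUBIC))
```

```text
[0.65893533 0.02245383 0.20916065] [ 7.76404716e-01  6.30234441e-01 -2.68488722e-04 -4.40954095e-04] [-1.48907917e-01  3.78713649e-01  1.34282291e+00  2.00394706e-04
  1.42106943e+00  5.81479376e-02] 3.95
```

View pics/tray.png

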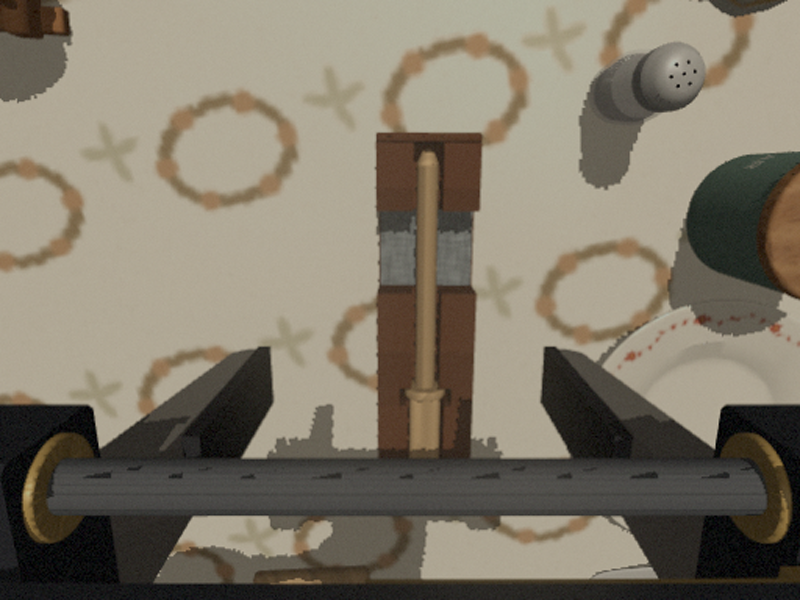

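The tip is at (428,155), the collar at (425,392), and the hollow spans rows 212–287. The pole lies almost along the tool's x axis.

Run:
```python
from h import *;import pickle
s,c=pickle.load(open('tray.pkl','rb'));E=ext(c,s);g=cv2.cvtColor(c['pixels'],cv2.COLOR_RGB2HSV)
# shaft centreline by brightness against tray
pts=[]
for r in list(range(103,132))+list(range(140,180))+list(range(186,240)):
    v=g[r,262:285,2].astype(float); 
    px=c['pixels'][r,262:285].astype(float); m=(px[:,0]-px[:,2]>45)&(v>115)
    if 6<m.sum()<18: pts.append((262+np.flatnonzero(m).mean(),r))
P=plane(c,E,pts,.022)[:,:2];vx,vy,x0,y0=cv2.fitLine(P.astype(np.float32),cv2.DIST_HUBER,0,.01,.01).ravel()
if vy<0:vx,vy=-vx,-vy
print(len(pts),'axis yaw',np.degrees(np.arctan2(vy,vx)),x0,y0)
k=.64
d=np.array([vx,vy]);o=np.array([x0,y0])
for n,p,z in [('tip',(428,152),.022),('collar top front',(425,388),.037),('hollow a',(400,212),.007),('hollow a2',(400,212),.036),('hollow b',(400,288),.036),('trayend',(428,135),.036)]:
    q=plane(c,E,np.array([p])*k,z)[0,:2];print(n,q,(q-o)@d*1000)
```

```text
123 axis yaw 77.79796 0.66935873 0.0066506215
tip [0.689321   0.09931491] 94.79007326750458
collar top front [ 0.65570902 -0.05414513] -62.30727639170415
hollow a [0.66319673 0.06456513] 55.303726374326295
hollow a2 [0.66393694 0.06649557] 57.347012835131984
hollow b [0.65356183 0.01807706] 7.829469619874204
trayend [0.69066526 0.10882972] 104.37405154661575
```

Run:
```python
from h import *
print(delta([0.6751,0.0330,0.0095],np.radians(77.8-90)))
```

```text
(array([ 13.9,  13.5, 199.9]), np.float64(0.005542494485135885), np.float64(-0.2074), np.float64(0.058076659219762884))
```

Emit:
servo_tool(commands="2.8 2.7 14 0.0055;2.8 2.7 14 0;2.8 2.7 14 0;2.8 2.7 14 0;2.7 2.7 14 0;0 0 14 0;0 0 14 0;0 0 14 0;0 0 14 0;0 0 14 0;0 0 14 0;0 0 14 0;0 0 14 0;0 0 9 0;0 0 5 0;0 0 4 0;0 0 0 0;0 0 0 0", hand=0, squeeze=50)

```text
time_s: 5.5
position: [0.676, 0.0316, 0.0101]
eef_rot: [0.78, 0.626, 0.0, 0.0]
contact_force: [0.5, 0.1, 1.0]
gripper_width: 0.092
grip_force: 0.0
```

Run:
```python
from h import *
print(delta([0.6751,0.0330,0.0095],np.radians(77.8-90)),state()['contact_force'])
```

```text
(array([ 1.1, -1.2,  0.6]), np.float64(-0.004557766124693607), np.float64(-0.2175), np.float64(0.08615438386784877)) [0.47945721 0.06378815 0.95794847]
```

Emit:
servo_tool(commands="0.5 -1.2 0 0;0 0 0 0;0 0 0 0;0 0 0 0;0 0 0 0;0 0 0 0;0 0 0 0;0 0 0 0", hand=1, squeeze=20)

```text
time_s: 6.17
position: [0.6744, 0.0324, 0.0096]
eef_rot: [0.78, 0.626, -0.0, -0.0]
contact_force: [0.4, -0.5, 0.2]
gripper_width: 0.0405
grip_force: 0.0
```

Emit:
servo_tool(commands="0 0 0 0;0 0 0 0;0 0 0 0", squeeze=55)

```text
time_s: 6.42
position: [0.6745, 0.0324, 0.0096]
eef_rot: [0.78, 0.626, -0.0, 0.0]
contact_force: [-0.4, -0.2, 0.2]
gripper_width: 0.0206
grip_force: 0.0
```

Emit:
servo_tool(commands="0 0 0 0;0 0 0 0;0 0 0 0;0 0 0 0")

```text
time_s: 6.75
position: [0.6745, 0.0324, 0.0096]
eef_rot: [0.78, 0.626, 0.0, 0.0]
contact_force: [0.5, -0.2, -0.0]
gripper_width: 0.0123
grip_force: 55.0
```

Emit:
servo_tool(commands="0 0 -2 0;0 0 -4 0;0 0 -6 0;0 0 -8 0;0 0 -10 0;0 0 -12 0;0 0 -15 0;0 0 -15 0;0 0 -15 0;0 0 -15 0;0 0 -15 0;0 0 -15 0;0 0 -15 0;0 0 -12 0;0 0 -8 0;0 0 -4 0;0 0 0 0")

```text
time_s: 8.17
position: [0.675, 0.0324, 0.182]
eef_rot: [0.78, 0.626, 0.001, 0.001]
contact_force: [0.4, 0.0, -0.7]
gripper_width: 0.0129
grip_force: 55.0
```

Emit:
servo_tool(commands="-8 -3 -4 0;-16 -6 -4 0;-24 -8 -4 0;-24 -8 -4 0;-24 -8 -4 0;-24 -8 -4 0;-24 -8 -4 0;-24 -8 -4 0;-24 -8 -4 0;-24 -8 -4 0;-24 -8 -4 0;-24 -8 -4 0;-24 -8 -4 0;-24 -8 -4 0;-24 -8 -4 0;-24 -8 -4 0;-24 -8 -4 0;-16 -6 0 0;-8 -3 0 0;0 0 0 0")

```text
time_s: 9.83
position: [0.4502, -0.3372, 0.2477]
eef_rot: [0.78, 0.625, -0.0, -0.001]
contact_force: [0.2, 0.9, -1.2]
gripper_width: 0.0126
grip_force: 55.0
```

Run:
```python
from h import *
s,c,E=snap('stand','pics/stand.png');print(s['position'],s['eef_rot'],s['joints'],s['time_s'])
cv2.imwrite('pics/stand.png',cv2.resize(cv2.imread('pics/stand.png'),(800,600),interpolation=cv2.INTER_CUBIC))
```

```text
[ 0.45015418 -0.33716365  0.24772153] [ 7.80481119e-01  6.25178694e-01 -2.43276809e-04 -8.74296236e-04] [-8.57446126e-01  1.06306548e-01  1.58881792e+00 -4.22963193e-04
  1.44823401e+00 -6.37319310e-01] 9.8333
```

View pics/stand.png

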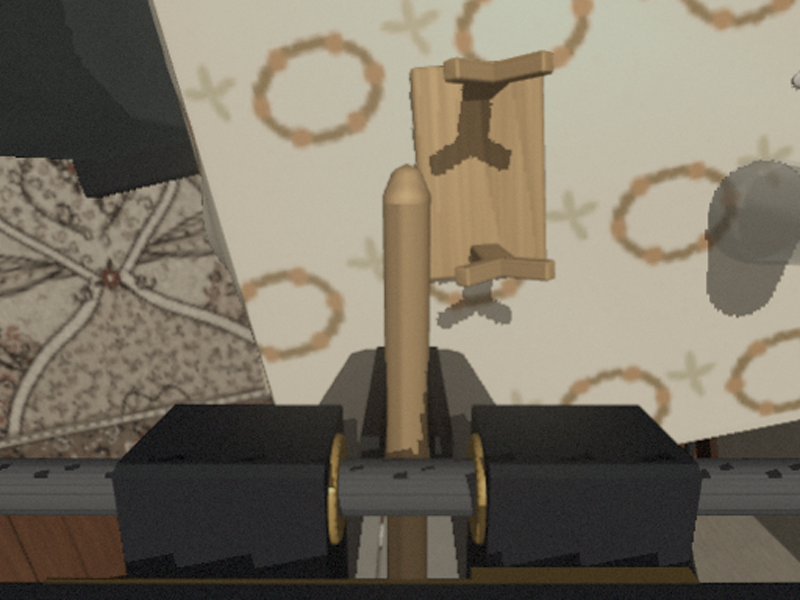

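The fork arm ends are near (447,70)/(549,62) on the far fork and (460,271)/(550,269) on the near one. The pole is held level, with its tip at (407,168).

Run:
```python
from h import *;import pickle
s,c=pickle.load(open('stand.pkl','rb'));E=ext(c,s);k=.64
ft=plane(c,E,np.array([(450,71),(548,64),(462,272),(550,269)])*k,.110)[:,:2]
print(ft, 'widths',np.linalg.norm(ft[0]-ft[1]),np.linalg.norm(ft[2]-ft[3]))
a,b=(ft[0]+ft[1])/2,(ft[2]+ft[3])/2
print('forks',a,b,'mid',(a+b)/2,'dist',np.linalg.norm(a-b),'yaw',np.degrees(np.arctan2(*(a-b)[::-1])))
bc=plane(c,E,np.array([(412,70),(546,273),(432,280)])*k,.012)[:,:2]
print(bc,np.linalg.norm(bc[0]-bc[2]),np.linalg.norm(bc[1]-bc[2]),'centre',(bc[0]+bc[1])/2,'yaw',np.degrees(np.arctan2(*(bc[0]-bc[2])[::-1])))
t=plane(c,E,np.array([(407,166),(407,350)])*k,s['position'][2]+.0124)
M=R.from_quat(s['eef_rot']).as_matrix()
print('pole pts in tool', (t-s['position'])@M*1000)
```

```text
[[ 0.49953872 -0.22341369]
 [ 0.55165579 -0.23148095]
 [ 0.48434166 -0.33266228]
 [ 0.53505776 -0.34223051]] widths 0.05273774180985345 0.051610790004260665
forks [ 0.52559726 -0.22744732] [ 0.50969971 -0.33744639] mid [ 0.51764848 -0.28244686] dist 0.11114192927441052 yaw 81.77630556473092
[[ 0.48438972 -0.20184633]
 [ 0.5538806  -0.36746194]
 [ 0.46658217 -0.35349553]] 0.15269115063685562 0.08840858113681224 centre [ 0.51913516 -0.28465414] yaw 83.30266031109225
pole pts in tool [[ 7.02458716e+01 -4.02292275e-02 -1.23498372e+01]
 [ 1.46642929e+01 -9.00448913e-02 -1.23894081e+01]]
```

Run:
```python
from h import *
print(delta([0.5211,-0.2597,0.0835],np.radians(82.5-90)))
```

```text
(array([ 89.6,  52. , 164.4]), np.float64(-0.08807970269105314), np.float64(-0.219), np.float64(-0.6365457987378274))
```

Emit:
servo_tool(commands="6 4 4 0;12 7 8 0;12 7 8 0;12 7 8 0;12 7 8 0;12 7 8 0;12 7 8 0;8 4 8 0;3.6 2 8 -0.044;0 0 8 -0.044;0 0 8 0;0 0 8 0;0 0 8 0;0 0 6 0;0 0 4 0;0 0 2 0;0 0 0 0;0 0 0 0")

```text
time_s: 11.38
position: [0.5219, -0.2601, 0.1369]
eef_rot: [0.751, 0.66, 0.0, 0.0]
contact_force: [-0.2, -0.9, -0.7]
gripper_width: 0.0121
grip_force: 55.0
```

Run:
```python
from h import *
print(delta([0.5211,-0.2597,0.0835],np.radians(82.5-90)),state()['contact_force'],state()['time_s'])
```

```text
(array([ 0.3, -0.9, 53.4]), np.float64(0.001083452298412002), np.float64(-0.1298), np.float64(-0.5396110344306971)) [-0.20160889 -0.87301957 -0.70721984] 11.3833
```

Emit:
servo_tool(commands="0 -0.9 4 0;0 0 6 0;0 0 7 0;0 0 7 0;0 0 7 0;0 0 6 0;0 0 5 0;0 0 4 0;0 0 3 0;0 0 2 0;0 0 2 0;0 0 0 0;0 0 0 0")

```text
time_s: 12.47
position: [0.521, -0.2599, 0.0838]
eef_rot: [0.751, 0.66, -0.0, 0.0]
contact_force: [0.3, 0.2, -0.9]
gripper_width: 0.0125
grip_force: 55.0
```

Emit:
servo_tool(commands="0 0 1 0;0 0 1 0;0 0 0 0")

```text
time_s: 12.72
position: [0.5217, -0.26, 0.0826]
eef_rot: [0.751, 0.66, 0.0, 0.001]
contact_force: [-0.9, 0.6, 4.1]
gripper_width: 0.0125
grip_force: 55.0
```

Emit:
servo_tool(commands="0 0 0 0;0 0 0 0;0 0 0 0;0 0 0 0;0 0 0 0;0 0 0 0;0 0 0 0;0 0 0 0", hand=0.4)

```text
time_s: 13.38
position: [0.5209, -0.2598, 0.0816]
eef_rot: [0.751, 0.66, -0.0, -0.0]
contact_force: [0.3, 0.8, 0.2]
gripper_width: 0.0551
grip_force: 0.0
```

Emit:
servo_tool(commands="0 0 -5 0;0 0 -10 0;0 0 -16 0;0 0 -16 0;0 0 -16 0;-5 0 -16 0;-10 0 -16 0;-16 0 -10 0;-20 0 0 0;-20 0 0 0;-20 0 0 0;-16 0 0 0;-10 0 0 0;-5 0 0 0;0 0 0 0;0 0 0 0")

```text
time_s: 14.72
position: [0.5053, -0.3802, 0.1866]
eef_rot: [0.751, 0.66, 0.0, -0.0]
contact_force: [-0.2, 0.4, 0.1]
gripper_width: 0.0552
grip_force: 0.0
```

Run:
```python
from h import *
from bench import robot
s,c,E=snap('regrip','pics/rg.png');print(s['position'],s['eef_rot'],s['joints'],s['time_s'])
a=cv2.resize(c['pixels'][:,:,::-1],(560,420),interpolation=cv2.INTER_CUBIC)
import pickle
t=robot.read_camera('scene');pickle.dump(t,open('scene1.pkl','wb'))
P=proj(t,ext(t),[[.518,-.283,.09]])[0].astype(int);print(P)
b=cv2.resize(t['pixels'][P[1]-45:P[1]+45,P[0]-30:P[0]+30,::-1],(240,360),interpolation=cv2.INTER_CUBIC)
o=np.zeros((420,800,3),np.uint8);o[:,:560]=a;o[:360,560:]=b;cv2.imwrite('pics/rg2.png',o)
```

```text
[ 0.50525776 -0.38021334  0.18659574] [ 7.51322019e-01  6.59935690e-01  1.97077349e-04 -2.63438063e-04] [-8.36085860e-01  3.25255694e-01  1.45538453e+00  4.10439337e-04
  1.36147377e+00 -7.06841345e-01] 14.7167
[319 138]
```

View pics/rg2.png

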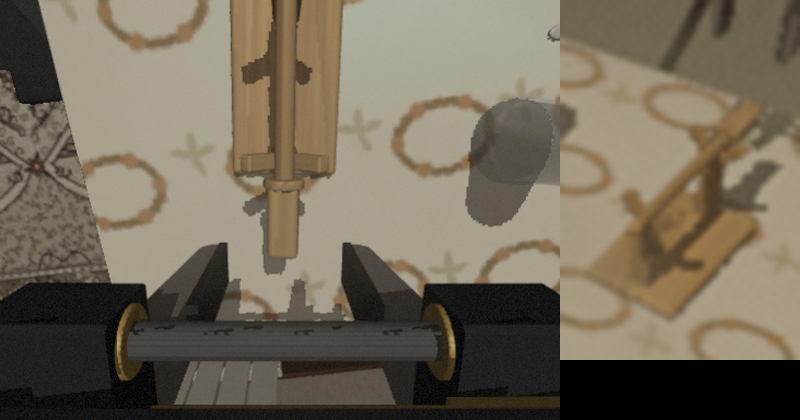

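The pole rests in both forks with its collar just outside the near fork. The handle spans rows 190–258 at column 283.

Run:
```python
from h import *;import pickle
s,c=pickle.load(open('regrip.pkl','rb'));E=ext(c,s);k=512/560
P=plane(c,E,np.array([(282.5,257)])*k,.106)[0]   # handle end top edge x=-58
a=plane(c,E,np.array([(286.8,5),(284,165)])*k,.095)
col=plane(c,E,np.array([(284,180)])*k,.110)[0]
h=plane(c,E,np.array([(283.5,200),(282.8,250)])*k,.106)
d=(a[0]-a[1])[:2];yaw=np.arctan2(d[1],d[0]);d/=np.linalg.norm(d)
print('yaw',np.degrees(yaw),'handle yaw',np.degrees(np.arctan2(*(h[0]-h[1])[:2][::-1])),'collar-end',(col-P)[:2]@d*1000,P)
hm=h.mean(0)[:2]; end=P[:2]
g=end+d*((hm-end)@d);
ori=a[1][:2]+d*((end-a[1][:2])@d)+d*.058
print('origin',ori,'stand x',(ori-[.518,-.2835])@d*1000, 'handle lateral vs axis',np.cross(d,hm-ori)*1000)
t=ori-d*.034; t+= np.array([-d[1],d[0]])*np.cross(d,hm-ori)*.5
print('target',t,delta([*t,.0775],yaw-np.pi/2))
```

```text
yaw 81.50277913972316 handle yaw 81.70209490892422 collar-end 56.0298008054094 [ 0.50050581 -0.40572481  0.106     ]
origin [ 0.50902436 -0.34835376] stand x -65.46811924006667 handle lateral vs axis -0.1149120321956949
target [ 0.5040573  -0.38198904] (array([ -2.4,  -1. , 109.1]), np.float64(0.019695978380106283), np.float64(-0.1286), np.float64(-0.7069199740126075))<stdin>:12: DeprecationWarning: Arrays of 2-dimensional vectors are deprecated. Use arrays of 3-dimensional vectors instead. (deprecated in NumPy 2.0)
<stdin>:13: DeprecationWarning: Arrays of 2-dimensional vectors are deprecated. Use arrays of 3-dimensional vectors instead. (deprecated in NumPy 2.0)
```

Emit:
servo_tool(commands="-2.4 -1 6 0.0197;0 0 12 0;0 0 14 0;0 0 14 0;0 0 14 0;0 0 14 0;0 0 14 0;0 0 10 0;0 0 6 0;0 0 4 0;0 0 2 0;0 0 0 0;0 0 0 0")

```text
time_s: 15.9
position: [0.5042, -0.3834, 0.0773]
eef_rot: [0.758, 0.652, 0.0, 0.001]
contact_force: [-0.9, -0.5, -0.8]
gripper_width: 0.0548
grip_force: 0.0
```

Run:
```python
from h import *
print(delta([.5041,-.3820,.0765],np.radians(81.6-90)),state()['contact_force'])
```

```text
(array([ 1.4, -0.3,  0.8]), np.float64(-0.002574178458860432), np.float64(-0.1492), np.float64(-0.6914076683623492)) [-0.92757778 -0.48716232 -0.81300226]
```

Emit:
servo_tool(commands="1 0 0.5 0;0 0 0 0;0 0 0 0;0 0 0 0;0 0 0 0;0 0 0 0;0 0 0 0;0 0 0 0;0 0 0 0", hand=1, squeeze=60)

```text
time_s: 16.65
position: [0.504, -0.382, 0.0762]
eef_rot: [0.758, 0.652, -0.0, -0.0]
contact_force: [-0.6, 0.6, 0.9]
gripper_width: 0.0218
grip_force: 60.0
```

Emit:
servo_tool(commands="0 0 -2 0;0 0 -4 0;0 0 -6 0;0 0 -8 0;0 0 -10 0;0 0 -12 0;0 0 -12 0;0 0 -12 0;0 0 -12 0;0 0 -10 0;0 0 -6 0;0 0 -3 0;0 0 0 0;0 0 0 0")

```text
time_s: 17.82
position: [0.5038, -0.3818, 0.1726]
eef_rot: [0.758, 0.652, -0.0, -0.0]
contact_force: [-0.2, -0.6, -1.3]
gripper_width: 0.0216
grip_force: 60.0
```

Run:
```python
from h import *
s,c,E=snap('held','pics/held.png');print(s['position'],s['eef_rot'],s['gripper_width'],s['time_s'])
cv2.imwrite('pics/held2.png',cv2.resize(cv2.imread('pics/held.png'),(640,480),interpolation=cv2.INTER_CUBIC))
```

```text
[ 0.50376594 -0.38182313  0.17263137] [ 7.57852850e-01  6.52425390e-01 -2.14885062e-05 -4.09513450e-04] 0.021630093736204743 17.8167
```

View pics/held2.png

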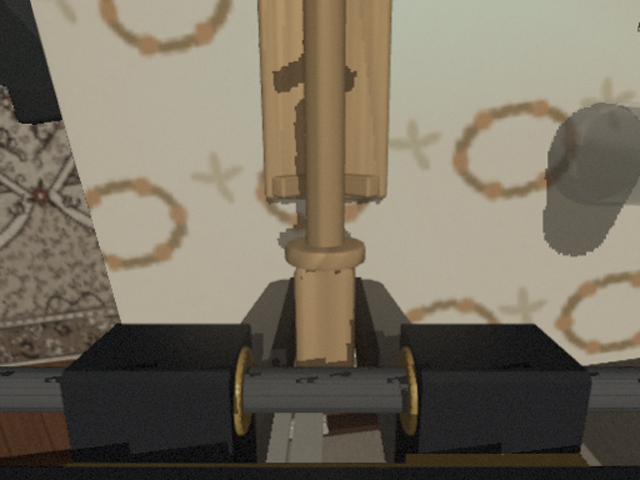

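Run:
```python
from h import *;import pickle
from bench import robot
s,c=pickle.load(open('held.pkl','rb'));E=ext(c,s)
p=c['pixels'];hsv=cv2.cvtColor(p,cv2.COLOR_RGB2GRAY).astype(float)
for r in (3,20,40,80,120,150,170,180):
    g=np.abs(np.gradient(cv2.GaussianBlur(hsv[r-2:r+3],(1,5),0).mean(0)))
    l=235+g[235:255].argmax();q=262+g[262:285].argmax();print(r,l,q,q-l)
t=robot.read_camera('scene');top=robot.read_camera('top');pickle.dump((s,t,top),open('held_st.pkl','wb'))
M=R.from_quat(s['eef_rot']).as_matrix()
tip=s['position']+M@np.array([.197,0,-.0187]);base=s['position']+M@np.array([.034,0,-.0187])
o=[]
for cc in(t,top):
    Ec=ext(cc);A=proj(cc,Ec,[base,tip]);print(A,tip)
    m=A.mean(0).astype(int);x0,y0=m[0]-50,m[1]-45
    im=cv2.resize(cc['pixels'][y0:y0+90,x0:x0+100,::-1],(400,360),interpolation=cv2.INTER_CUBIC)
    for a in A: cv2.circle(im,tuple(((a-[x0,y0])*4+2).astype(int)),3,(0,0,255),1)
    o.append(im)
cv2.imwrite('pics/h3.png',np.hstack(o))
```

```text
3 242 276 34
20 242 276 34
40 242 276 34
80 239 276 37
120 236 276 40
150 238 276 38
170 237 275 38
180 235 275 40
[[332.88373827 107.28199398]
 [308.05738918 130.26055923]] [ 0.53306694 -0.18702389  0.19143022]
[[376.42558009 205.7733394 ]
 [322.82786652 197.78855471]] [ 0.53306694 -0.18702389  0.19143022]
```

View pics/h3.png

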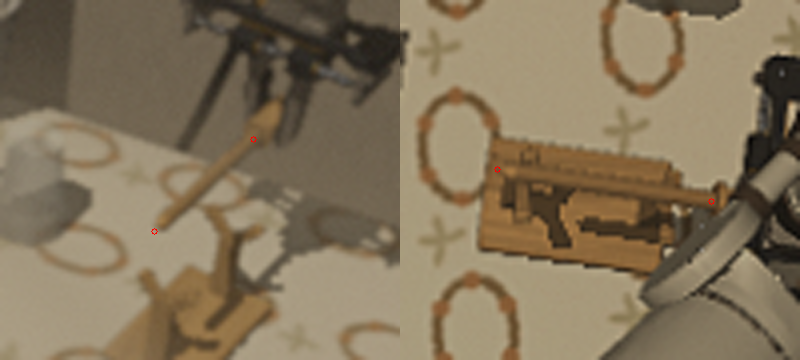

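In the scene crop the pole is held level to about 1 px, with the predicted and actual tip both near (156,230). Next is the move to the rack entry.

Emit:
servo_tool(commands="6 -3 0 0;12 -6 0 0;18 -10 0 0;22 -12 0 0;22 -12 0 0;22 -12 0 0;22 -12 0 0;22 -12 0 0;22 -12 0 0;22 -12 0 0;22 -12 0 0;22 -12 0 0;22 -12 0 0;22 -12 0 0;22 -12 0 0;22 -12 0 0;20 -12 0 0;12 -8 0 0;6 -3 0 0;0 0 0 0")

```text
time_s: 19.63
position: [0.3611, 0.0045, 0.1728]
eef_rot: [0.757, 0.653, 0.0, -0.0]
contact_force: [-0.5, -0.4, -1.2]
gripper_width: 0.022
grip_force: 60.0
```

Emit:
servo_tool(commands="0 0 0 0.063;0 0 0 0.063;0 0 0 0;0 0 0 0")

```text
time_s: 19.97
position: [0.3619, 0.0028, 0.1731]
eef_rot: [0.797, 0.604, -0.0, 0.0]
contact_force: [-0.0, -0.3, -1.0]
gripper_width: 0.0218
grip_force: 60.0
```

```bash
cat > chk.py <<'E'
from h import *;import pickle
from bench import robot
d=np.array([np.cos(np.radians(74.42)),np.sin(np.radians(74.42))])
def tgt(x,z,lat=0): return [*(np.array([.4407,.2881])+d*x+np.array([-d[1],d[0]])*lat),z]
E
python3 - <<'E'
from chk import *
print(delta(tgt(-.297,.0463),np.radians(74.42-90)),state()['time_s'])
s,c,E=snap('pre','pics/pre.png');p=c['pixels'].astype(int)
g=cv2.cvtColor(c['pixels'],cv2.COLOR_RGB2GRAY).astype(float)
for r in (5,25,45,65,85,105,125,145,165):
    v=g[r-2:r+3].mean(0);print(r,v[230:290:3].astype(int))
E
```

```text
(array([ -1. ,  -0.7, 126.8]), np.float64(-0.002411856251073319), np.float64(-0.2743), np.float64(-0.055393358890101926)) 19.9667
5 [200 201 200 200 128 111 121 125 141 157 157 151 143 137 124  98 196 200
 200 200]
25 [166 153 142 139 121 112 123 124 140 155 156 151 143 137 124  99 190 196
 197 184]
45 [193 200 200 200 179 111 122 124 140 155 155 151 143 138 124  98 199 200
 200 200]
65 [199 199 199 199 183 110 123 126 139 154 154 150 144 137 124 111 199 199
 199 198]
85 [136 137 150 172 168 110 123 126 138 153 154 150 144 138 125 104 138 143
 156 165]
105 [198 198 198 198 197 109 124 126 137 153 153 149 143 139 126 126 197 198
 197 198]
125 [197 197 197 197 197 108 124 128 136 151 153 148 143 138 125 124 198 198
 197 198]
145 [196 197 197 196 197 105 122 127 136 151 152 148 144 139 125 140 197 197
 197 197]
165 [197 196 195 196 197 101 121 127 134 150 150 149 144 138 124 138 196 196
 197 197]
```

Run:
```python
from chk import *
s,c=pickle.load(open('pre.pkl','rb'))
g=cv2.cvtColor(c['pixels'],cv2.COLOR_RGB2GRAY).astype(float)
def cross(v,th,idx):
    for a,b in zip(idx[:-1],idx[1:]):
        if (v[a]-th)*(v[b]-th)<0: return a+(b-a)*(th-v[a])/(v[b]-v[a])
rows=[];T=np.array(c['T_tool_cam'])
for r in list(range(40,75,3))+list(range(100,175,5))+[5,10]:
    v=g[r-1:r+2].mean(0)
    l=cross(v,155,list(range(236,252)));q=cross(v,160,list(range(284,268,-1)))
    if l and q: rows.append((r,l,q))
res=[]
for r,l,q in rows:
    # rays at both edges in camera coords
    p=cv2.undistortPoints(np.array([[[l,r]],[[q,r]]],float),K(c),np.array(c['D'])).reshape(-1,2)
    w=p[1,0]-p[0,0];v=p.mean(0)[1]
    # axis tool y≈0: distance in x-plane; dist of ray origin to axis perpendicular = D(depth)*|..|; half-angle asin
    ray=T[:3,:3]@np.array([p[:,0].mean(),v,1]);
    # level expectation: depth so that z = -18.7 mm
    dep=.014/w
    P=T[:3,3]+ray*dep;res.append((P[0]*1000,P[2]*1000));
res=np.array(res);f=np.polyfit(res[:,0],res[:,1],1);print(res.round(1)[::4]);print('slope (rad, + = tip down)',f)
```

```text
[[ 96.9 -17.6]
 [ 92.  -18.7]
 [ 87.4 -18.3]
 [ 72.8 -18. ]
 [ 64.4 -19.7]
 [ 55.8 -18.9]
 [ 46.8 -18.2]
 [106.7 -23.5]]
slope (rad, + = tip down) [-5.60708963e-03 -1.84736004e+01]
```

Emit:
servo_tool(commands="-0.5 -0.7 6 -0.0024;0 0 12 0;0 0 16 0;0 0 16 0;0 0 16 0;0 0 16 0;0 0 16 0;0 0 12 0;0 0 8 0;0 0 5 0;0 0 3 0;0 0 0 0;0 0 0 0")

```text
time_s: 21.1
position: [0.3613, 0.003, 0.0475]
eef_rot: [0.797, 0.604, 0.0, 0.0]
contact_force: [0.5, 0.4, -1.0]
gripper_width: 0.0217
grip_force: 60.0
```

Run:
```python
from chk import *
print(delta(tgt(-.297,.0463),np.radians(74.42-90)),state()['contact_force'])
s,c,E=snap('pre2','pics/pre2.png')
t=robot.read_camera('scene');Et=ext(t)
M=R.from_quat(s['eef_rot']).as_matrix()
L=lambda x:s['position']+M@np.array([x,0,-.0187])
br=np.array([tgt(x,.065) for x in(-.039,)])
A=proj(t,Et,[L(.034),L(.197),br[0]]);print(A)
x0,y0=A.mean(0).astype(int)-[40,45]
b=cv2.resize(t['pixels'][y0:y0+100,x0:x0+80,::-1],(480,600),interpolation=cv2.INTER_CUBIC)
for a in A: cv2.circle(b,tuple(((a-[x0,y0])*6+3).astype(int)),4,(0,0,255),1)
w=c['pixels'][:170,180:345,::-1];o=np.zeros((600,800,3),np.uint8);o[:,:480]=b;o[:330,480:]=cv2.resize(w,(320,330));cv2.imwrite('pics/ins.png',o)
```

```text
(array([-1. , -0.1,  1.2]), np.float64(-0.0007295461779899259), np.float64(-0.2727), np.float64(-0.05745161735272243)) [ 0.50179329  0.3881159  -0.96826355]
[[322.30239784 220.18735715]
 [286.58861858 252.41190218]
 [272.15248446 265.70726478]]
```

View pics/ins.png

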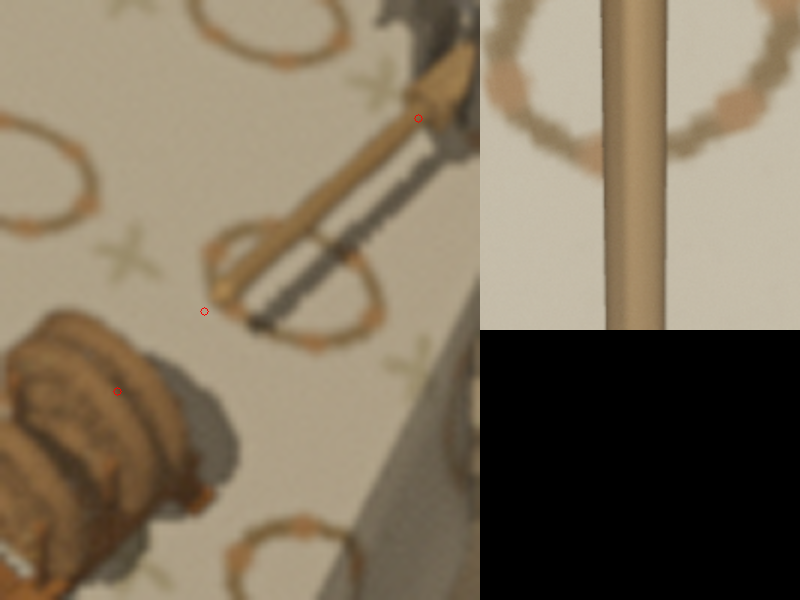

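The prediction matches the shaft line to within about 1 px at the tip, actual (221,292) against the predicted line. I'll check the bread rim numerically in the same camera to cancel bias.

Run:
```python
from chk import *
t=pickle.load(open('scene1.pkl','rb'));Et=ext(t)   # unoccluded rack
c0=np.array([d[0],d[1],0]);n=np.array([-d[1],d[0],0]);up=np.array([0,0,1.])
def ring(x,r,z=.065): 
    a=np.linspace(0,2*np.pi,120);return np.array(tgt(x,z))+r*(np.cos(a)[:,None]*n+np.sin(a)[:,None]*up)
s=state();M=R.from_quat(s['eef_rot']).as_matrix()
p=t['pixels'].astype(float)
# silhouette mask of rack+breads: strongly reddish (R-B large) or dark; restrict box
hsv=cv2.cvtColor(t['pixels'],cv2.COLOR_RGB2HSV)
for nme,x in (('-x face b0',-.039),('+x face b2',.039)):
    A=proj(t,Et,ring(x,.048));print(nme,'min',A.min(0),'max',A.max(0),'c',A.mean(0))
    print(' hole',proj(t,Et,ring(x,.012)).min(0),proj(t,Et,ring(x,.012)).max(0))
A=proj(t,Et,ring(-.039,.048));
c=A.mean(0)
g=cv2.cvtColor(t['pixels'],cv2.COLOR_RGB2GRAY).astype(np.float32)
off=[]
for q in A[::4]:
    u=(q-c)/np.linalg.norm(q-c)
    if u[1]>.4 or u[0]<-.3: continue  # upper right arc is free
    ss=np.arange(-6,6.1,.25);pr=cv2.remap(g,np.float32(q[0]+ss*u[0]),np.float32(q[1]+ss*u[1]),cv2.INTER_CUBIC).ravel()
    gr=np.gradient(pr);i=np.abs(gr).argmax();off.append((u.round(2).tolist(),ss[i],round(float(gr[i]),1)))
for o in off: print(o)
```

```text
-x face b0 min [259.80325607 251.65204889] max [285.04536371 279.54783747] c [272.39401917 265.74361315]
 hole [269.01767853 262.2152555 ] [275.32191731 269.1861075 ]
+x face b2 min [239.78344044 269.21337108] max [265.04595084 297.85884363] c [252.39029623 283.67652331]
 hole [249.01479423 280.04008751] [255.32413848 287.19827427]
([0.95, 0.31], np.float64(-2.25), -2.7)
([1.0, 0.05], np.float64(5.75), 3.4)
([0.94, -0.35], np.float64(3.75), 8.1)
([0.63, -0.78], np.float64(1.5), 9.0)
([0.21, -0.98], np.float64(0.5), 6.7)
([-0.1, -1.0], np.float64(0.0), 6.3)
([-0.29, -0.96], np.float64(0.25), 7.3)
```

```bash
cat > off.py <<'E'
from chk import *
def run(xs):
    s=state();t=robot.read_camera('scene');Et=ext(t);M=R.from_quat(s['eef_rot']).as_matrix()
    L=np.array([s['position']+M@np.array([x,0,-.0187]) for x in xs])
    A=proj(t,Et,L);u=np.diff(A[[0,-1]],axis=0)[0];u/=np.linalg.norm(u);n=np.array([u[1],-u[0]])
    g=cv2.cvtColor(t['pixels'],cv2.COLOR_RGB2GRAY).astype(np.float32);ss=np.arange(-5,5.1,.25)
    print('normal',n,'px/m z',(proj(t,Et,L[:1]+[0,0,.01])-A[:1])[0]@n*100,'px/m lat',(proj(t,Et,L[:1]+.01*M[:,1])-A[:1])[0]@n*100)
    for x,a in zip(xs,A):
        pr=np.mean([cv2.remap(g,np.float32(a[0]+k*u[0]+ss*n[0]),np.float32(a[1]+k*u[1]+ss*n[1]),cv2.INTER_CUBIC).ravel() for k in(-1,0,1)],0)
        gr=np.gradient(pr);i,j=gr.argmin(),gr.argmax();print(x,'edges',ss[i],ss[j],'centre',(ss[i]+ss[j])/2,gr[i].round(1),gr[j].round(1))
E
python3 - <<'E'
from off import *
run([.05,.07,.09,.11,.13,.15,.165,.175])
E
```

```text
normal [0.66993033 0.74242397] px/m z -117.88023998202242 px/m lat -311.4690035703598
0.05 edges 5.0 2.0 centre 3.5 -7.8 9.2
0.07 edges -2.75 2.0 centre -0.375 -6.6 9.3
0.09 edges -2.5 2.0 centre -0.25 -6.6 9.5
0.11 edges 5.0 2.0 centre 3.5 -6.6 9.7
0.13 edges -2.5 2.25 centre -0.125 -5.6 7.0
0.15 edges -2.5 2.25 centre -0.125 -2.8 9.3
0.165 edges -2.5 2.25 centre -0.125 -5.0 9.2
0.175 edges 0.5 2.5 centre 1.5 -3.3 8.1
```

Emit:
servo_tool(commands="4 0 0.4 0;7 0 0.4 0;7 0 0 0;7 0 0 0;7 0 0 0;7 0 0 0;7 0 0 0;7 0 0 0;7 0 0 0;7 0 0 0;6 0 0 0;5 0 0 0;4 0 0 0;0 0 0 0")

```text
time_s: 22.42
position: [0.3831, 0.0826, 0.0463]
eef_rot: [0.796, 0.605, 0.0, -0.0]
contact_force: [0.2, 0.8, -0.7]
gripper_width: 0.0216
grip_force: 60.0
```

Run:
```python
from chk import *
print(delta(tgt(-.105,.0463),np.radians(74.42-90)),state()['contact_force'],state()['moment'])
```

```text
(array([108.4,   0.3,   0. ]), np.float64(-0.0001689330848253512), np.float64(-0.2721), np.float64(0.17349909480573453)) [ 0.2370665   0.7526657  -0.69588315] [-0.154443    0.10297446 -0.01433281]
```

No contact so far, so I continue.

Emit:
servo_tool(commands="4 0.3 0 0;7 0 0 0;7 0 0 0;7 0 0 0;7 0 0 0;7 0 0 0;6 0 0 0;4 0 0 0;0 0 0 0")

```text
time_s: 23.17
position: [0.3966, 0.1299, 0.0463]
eef_rot: [0.796, 0.605, 0.0, -0.0]
contact_force: [0.1, -0.1, -1.0]
gripper_width: 0.0218
grip_force: 60.0
```

Emit:
servo_tool(commands="4 0 0 0;7 0 0 0;7 0 0 0;7 0 0 0;7 0 0 0;7 0 0 0;7 0 0 0;6 0 0 0;4 0 0 0;2 0 0 0;0 0 0 0")

```text
time_s: 24.08
position: [0.4122, 0.1854, 0.0463]
eef_rot: [0.797, 0.605, 0.0, 0.0]
contact_force: [0.2, -0.4, -0.7]
gripper_width: 0.0218
grip_force: 60.0
```

```bash
cat > bread.py <<'E'
from chk import *
def bands(name):
    s,c,E=snap(name,f'pics/{name}.png');return s,c,E
E
python3 - <<'E'
from chk import *
print(delta(tgt(-.105,.0463),np.radians(74.42-90)),state()['contact_force'],state()['moment'])
# bread top edges in wrist image: brightness along columns beside the shaft
s,c,E=snap('in','pics/in.png')
M=R.from_quat(s['eef_rot']).as_matrix()
for n,x in(('b0',-.033),('b1',-.011),('b2',.033)):
    print(n,proj(c,E,[tgt(x-.006,.113),tgt(x+.006,.113)]).round(0).tolist())
E
```

```text
(array([ 1.6, -0.1, -0. ]), np.float64(-0.0003467424752265913), np.float64(-0.2723), np.float64(0.42645847431072664)) [ 0.16839226 -0.43530812 -0.7224365 ] [-0.14635526  0.13880441  0.03233902]
b0 [[261.0, 113.0], [261.0, 70.0]]
b1 [[261.0, 33.0], [261.0, -15.0]]
b2 [[261.0, -156.0], [261.0, -215.0]]
```

Emit:
servo_tool(commands="0 0 -2 0;0 0 -2 0;0 0 -2 0;0 0 -3 0;0 0 -4 0;0 0 -5 0;0 0 -6 0;0 0 -7 0;0 0 -8 0;0 0 -8 0;0 0 -8 0;0 0 -8 0;0 0 -8 0;0 0 -8 0;0 0 -8 0;0 0 -8 0;0 0 -8 0;0 0 -8 0;0 0 -8 0;0 0 -8 0")

```text
time_s: 25.8
position: [0.4121, 0.1851, 0.1741]
eef_rot: [0.797, 0.604, -0.0, -0.0]
contact_force: [-0.3, -0.7, -2.6]
gripper_width: 0.0215
grip_force: 60.0
```

Emit:
servo_tool(commands="0 0 -8 0;0 0 -7 0;0 0 -5 0;0 0 -3 0;0 0 0 0;0 0 0 0")

```text
time_s: 26.3
position: [0.412, 0.185, 0.1962]
eef_rot: [0.797, 0.604, -0.0, -0.0]
contact_force: [-0.2, 0.3, -3.5]
gripper_width: 0.0218
grip_force: 60.0
```

Run:
```python
from off import *
s=state();print(s['position'],s['contact_force'],s['moment'],s['gripper_width'],s['time_s'])
run([.04,.05,.06,.11,.12,.165,.175,.182])
# where breads are in wrist view: brown strips left of shaft
s,c,E=snap('lift','pics/lift.png');M=R.from_quat(s['eef_rot']).as_matrix()
g=cv2.cvtColor(c['pixels'],cv2.COLOR_RGB2GRAY)
print(g[0:180:4,250:272].mean(1).astype(int))
rr=np.array([(261,r) for r in range(0,180,20)]);print(((plane(c,E,rr,s['position'][2]+.0187+.043)-s['position'])@M[:,0]*1000).round(0))
print('b expected x', [31+41,31+63,31+107])
```

```text
[0.41197704 0.18503151 0.19616522] [-0.21123838  0.26935051 -3.48814957] [-0.30801495  0.11516704  0.04364462] 0.021816432746066605 26.3
normal [0.64578295 0.76352104] px/m z -164.02652590695885 px/m lat -364.03385410628977
0.04 edges -3.5 2.5 centre -0.5 -6.8 10.0
0.05 edges -3.0 5.0 centre 1.0 -2.0 1.9
0.06 edges 5.0 0.25 centre 2.625 -1.5 1.3
0.11 edges 2.5 -2.5 centre 0.0 -3.6 2.3
0.12 edges -2.25 -5.0 centre -3.625 -1.0 0.6
0.165 edges -3.0 3.25 centre 0.125 -4.9 7.5
0.175 edges -2.5 3.25 centre 0.375 -6.2 9.7
0.182 edges -2.5 3.25 centre 0.375 -4.7 6.9
[169 169 165 161 157 153 148 142  85  58  53  54  56  54  65  79  79 128
 168 173 168 163 158 152 147  86  71  60  82  82  81  82  81  82  82  82
  82  83 108 137 137 137 137 137 137]
[99. 94. 89. 83. 77. 71. 65. 59. 53.]
b expected x [72, 94, 138]
```

Emit:
servo_tool(commands="-4 1.8 0 0;-8 3.7 0 0;-12 5.5 0 0;-16 7.4 0 0;-20 9.2 0 0;-22 10.2 0 0;-22 10.2 0 0;-22 10.2 0 0;-22 10.2 0 0;-22 10.2 0 0;-22 10.2 0 0;-22 10.2 0 0;-22 10.2 0 0;-22 10.2 0 0;-22 10.2 0 0;-22 10.2 0 0;-22 10.2 0 0;-22 10.2 0 0;-22 10.2 0 0;-22 10.2 0 0")

```text
time_s: 28.07
position: [0.4805, -0.2412, 0.1961]
eef_rot: [0.797, 0.604, -0.0, 0.0]
contact_force: [0.2, -0.1, -2.4]
gripper_width: 0.0215
grip_force: 60.0
```

Emit:
servo_tool(commands="-22 10.2 0 -0.02;-22 10.2 0 -0.025;-22 10.2 0 -0.025;-20 9.2 0 -0.025;-16 7.4 0 -0.02;-12 5.5 0 -0.01;-8 3.7 0 0;-4 1.8 0 0;0 0 0 0;0 0 0 0;0 0 0 0")

```text
time_s: 28.98
position: [0.5108, -0.3739, 0.1963]
eef_rot: [0.757, 0.653, 0.0, -0.0]
contact_force: [0.5, -0.1, -2.7]
gripper_width: 0.0217
grip_force: 60.0
```

Run:
```python
from off import *
s=state();print(s['position'],s['contact_force'],s['moment'],s['time_s'])
print(delta([.5036,-.385,.0765],np.radians(81.6-90)))
run([.04,.05,.165,.175,.182])
s,c,E=snap('c2','pics/c2.png');M=R.from_quat(s['eef_rot']).as_matrix()
g=cv2.cvtColor(c['pixels'],cv2.COLOR_RGB2GRAY);print(g[0:120:4,250:272].mean(1).astype(int))
```

```text
[ 0.51075558 -0.37388057  0.19626919] [ 0.49011795 -0.08927882 -2.71607766] [-0.31225529  0.15066653 -0.00683204] 28.9833
(array([-12.1,  -5.4, 119.8]), np.float64(-0.0006878319218306395), np.float64(-0.1473), np.float64(-0.6752756204752338))
normal [0.67341611 0.73926365] px/m z -147.53857172779087 px/m lat -247.7943445455901
0.04 edges -1.75 3.75 centre 1.0 -1.1 0.8
0.05 edges -2.0 -3.75 centre -2.875 -1.4 1.1
0.165 edges 1.25 -1.75 centre -0.25 -5.1 4.7
0.175 edges 1.5 -2.0 centre -0.25 -5.3 5.9
0.182 edges 1.0 -1.75 centre -0.375 -7.5 6.2
[159 159 154 150 147 142 138 130  83  53  47  49  49  49  57  71  72 115
 155 162 156 151 146 140 135  79  69  55  74  73]
```

Emit:
servo_tool(commands="-3 -1.4 0 0;-4 -2 3 0;-4 -2 6 0;-1 0 8 0;0 0 8 0;0 0 8 0;0 0 8 0;0 0 8 0;0 0 8 0;0 0 8 0;0 0 7 0;0 0 6 0;0 0 5 0;0 0 4 0;0 0 3 0;0 0 2 0;0 0 0 0;0 0 0 0")

```text
time_s: 30.58
position: [0.5038, -0.3858, 0.1045]
eef_rot: [0.757, 0.653, -0.0, 0.0]
contact_force: [-1.2, 0.1, -3.0]
gripper_width: 0.0218
grip_force: 60.0
```

Run:
```python
from off import *
print(delta([.5036,-.385,.0765],np.radians(81.6-90)),state()['contact_force'])
run([.04,.15,.165,.175,.182])
```

```text
(array([ 0.7, -0.3, 28. ]), np.float64(-0.0011870909945521646), np.float64(-0.1478), np.float64(-0.6957732626714502)) [-1.22639806  0.07048101 -3.04807977]
normal [0.69486947 0.71913589] px/m z -127.70465020268588 px/m lat -242.139999680193
0.04 edges 0.0 1.25 centre 0.625 -1.7 0.8
0.15 edges 1.0 -1.75 centre -0.375 -5.4 5.9
0.165 edges 1.0 -1.75 centre -0.375 -5.7 5.7
0.175 edges 1.25 -1.5 centre -0.125 -5.8 5.7
0.182 edges 1.0 -1.5 centre -0.25 -6.4 4.9
```

Emit:
servo_tool(commands="0 0 3 0;0 0 4 0;0 0 4 0;0 0 4 0;0 0 3 0;0 0 3 0;0 0 2 0;0 0 2 0;0 0 1 0;0 0 0 0")

```text
time_s: 31.47
position: [0.5036, -0.3856, 0.0781]
eef_rot: [0.757, 0.653, 0.0, -0.0]
contact_force: [0.3, 0.7, -2.9]
gripper_width: 0.0217
grip_force: 60.0
```

Emit:
servo_tool(commands="0 0 1 0;0 0 1 0;0 0 0 0")

```text
time_s: 31.72
position: [0.5037, -0.3858, 0.0766]
eef_rot: [0.757, 0.653, -0.0, 0.0]
contact_force: [-1.0, -0.3, -1.2]
gripper_width: 0.0219
grip_force: 60.0
```

Emit:
servo_tool(commands="0 0 0.7 0;0 0 0.3 0;0 0 0 0")

```text
time_s: 31.97
position: [0.5038, -0.3859, 0.0762]
eef_rot: [0.757, 0.653, -0.0, 0.0]
contact_force: [-2.6, 2.0, 4.0]
gripper_width: 0.0219
grip_force: 60.0
```

Emit:
servo_tool(commands="0 0 0 0;0 0 0 0;0 0 0 0;0 0 0 0;0 0 0 0;0 0 0 0;0 0 0 0;0 0 0 0", hand=0.4)

```text
time_s: 32.63
position: [0.5037, -0.3857, 0.0752]
eef_rot: [0.757, 0.653, 0.0, 0.0]
contact_force: [0.5, -0.4, -0.1]
gripper_width: 0.0551
grip_force: 0.0
```

Emit:
servo_tool(commands="0 0 -4 0;0 0 -8 0;0 0 -12 0;0 0 -16 0;-6 0 -16 0;-12 0 -16 0;-16 0 -16 0;-12 0 -16 0;-6 0 -8 0;0 0 0 0;0 0 0 0")

```text
time_s: 33.55
position: [0.4963, -0.4371, 0.1879]
eef_rot: [0.757, 0.653, 0.0, 0.0]
contact_force: [-0.1, 0.4, -0.1]
gripper_width: 0.0549
grip_force: 0.0
```

Run:
```python
from h import *;import pickle
from bench import robot
s,c,E=snap('fin','pics/fin.png');print(s['position'],s['time_s'])
g=cv2.cvtColor(c['pixels'],cv2.COLOR_RGB2GRAY).astype(float)
# shaft/handle columns along rows, with plane coordinates
M=R.from_quat(s['eef_rot']).as_matrix()
S=np.array([.518,-.2835]);d=np.array([np.cos(np.radians(82.3)),np.sin(np.radians(82.3))]);n=np.array([-d[1],d[0]])
v=g[:,250:270].mean(1);print('col profile',v[0:260:5].astype(int))
for z in(.095,.106,.138):
    P=plane(c,E,[(260,r) for r in range(0,260,20)],z)[:,:2]-S;print(z,'x',(P@d*1000).round(),'y',(P@n*1000).round()[:3])
```

```text
[ 0.49625502 -0.43713798  0.18788287] 33.55
col profile [128 140 131 103  46  39  42  59  58  57  59  60  70 101 104 104 101 102
 128 120  99 128 128 128 127 127 127 127 127 126 125 125 125 118 121 118
 125 122 121 123 133 167 164 160 166 166 165 161 152 154 153 153]
0.095 x [ -12.  -25.  -38.  -51.  -65.  -79.  -94. -109. -124. -140. -156. -173.
 -190.] y [-1. -1. -1.]
0.106 x [ -15.  -27.  -40.  -53.  -66.  -79.  -93. -108. -123. -138. -153. -169.
 -186.] y [-1. -1. -1.]
0.138 x [ -24.  -35.  -46.  -57.  -69.  -80.  -93. -105. -118. -131. -145. -159.
 -173.] y [-1. -1. -1.]
```

Run:
```python
from h import *;import pickle
from bench import robot
S=np.array([.518,-.2835]);a=np.radians(82.3);d=np.array([np.cos(a),np.sin(a)]);n=np.array([-d[1],d[0]])
for nm in('top','scene'):
    t=robot.read_camera(nm);E=ext(t);o=pickle.load(open(nm+'.pkl','rb'))
    for z,l in ((.13,0),(.095,0),(.09,.03)):
        P=[[*(S+d*x+n*l),z] for x in np.arange(-.14,.11,.005)]
        q=proj(t,E,P).astype(np.float32)
        f=lambda c:cv2.remap(cv2.cvtColor(c['pixels'],cv2.COLOR_RGB2GRAY),q[:,:1],q[:,1:],cv2.INTER_LINEAR).ravel()
        print(nm,z,l,'\n',f(t),'\n',f(o))
    r=proj(t,E,[[.4407,.2881,.06]])[0].astype(int)
    D=cv2.absdiff(t['pixels'],o['pixels']).max(2)>45
    ys,xs=np.nonzero(D[r[1]-40:r[1]+40,r[0]-60:r[0]+40]);print('rack diff',len(xs),r)
s=robot.get_state();print(s['time_s'])
```

```text
top 0.13 0 
 [149 148 149 147  87 101  99  98  99 100 100  99  98 101  89  66  93  92
  93  74  46  57  97  91  44  58  94  86  55  88  99  97  67  48  40  90
 103  63  79 100  97  95  94  95  97 107 111 100 145 152] 
 [152 150 150 151 150 151 150 151 152 150 154 100  68  71  97 128  92 126
  91  84  74  66  78  99 107 103 102 102 102 101 102 102 103  96  52  55
  51  92 105 108  94  85  85  62  73 104 103 102 147 153]
top 0.095 0 
 [151 145  78  97  97  98  98 100 101  98 100 103  78  84  96  94  92  87
  46  47  79  98  64  34  85 104  74  52  93  92  97  50  49  61  94  89
  61  87  90  92  91  91  90  87 104 107  92 113 152 152] 
 [151 150 150 151 150 150 152 151 153 154  75  74  74 109  91 141 131  83
  85  64  64  65 106 109 108 107 106 103 102  99  99 101  96  54  53  51
  90  73  68  60  89  84  60  65  92  97  92 116 153 153]
top 0.09 0.03 
 [ 69  69 105 140 148 159 135  56  91 159 102  69  59  50  51  66  65  60
  55  55  56  67  67  49  42  66  75  66  72  49  56  57  57  52  66  71
  62  57  74 109 101 103 107 106 106 104 109 146 150 150] 
 [150 151 150 151 151 150 150 15
[... 804 characters left out ...]
  95 101 110 109 102 102 112 116 118] 
 [124 140 149 149 148 150 150 149 149 148 149 149 151 154 155 153 142 117
 103 100 104 110 123 142 152 155 155 155 155 152 138 120 112 113 114 114
 114 113 114 110 104 103  97  95  97 104 111 116 117 119]
scene 0.09 0.03 
 [117 134 146 150 150 151 151 150 147 141 144 151 153 154 156 146 115  88
  82  78  76  81  87  86  86  81  80  82  79  75  75  79  84  82  81  81
  84  75  62  56  58  59  60  61  61  64  68  70  76  82] 
 [147 150 149 150 151 150 150 150 147 141 144 149 151 152 154 155 154 155
 155 155 155 155 157 149 118  79  73  80  90  92  93  93  94 101 114 121
 119 119 118 118 118 116 116 116 110  91  72  70  76  83]
rack diff 664 [262 275]
33.7
```

```bash
python3 -c "
from bench import robot
print(robot.sign_off())"
```

```text
the job is handed in; nothing more can be done
None
```

The job is handed in at about 34 s: the pole lies in both forks with all three breads hanging between the posts and the gripper is clear. My last camera checks agreed with this, but the sign-off gave no verdict.

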